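# Roll the wire reel up into its holder

## Task

One of the two reel ramps on the bench still has its wire reel lying at the foot. With the fingers, steadily push that reel up the ramp and over the crest until it rests in the seat against the stop plate, then leave it there; never lift it, flick it or let it roll back down off the foot. Leave the reel that is already seated in the other ramp, and everything else on the bench, where it is.

Things in the scene. Friction and masses are not known exactly. Their poses are not given: they have to be found in the camera images.
- reel: Wire reel, black flanges, copper winding: a cylinder 64 mm in diameter, 50 mm long, about 0.28 kg, lying across its lane, free to roll. Origin at its centre, y along its axle; x and z turn as it rolls. The one to push: starts on the landing of ramp, centre 32 mm above the deck. On the slope it rolls back if nothing is behind it.
- ramp: Fixed reel ramp with the empty seat, aluminium deck between blue rails, 275 x 70 mm. Origin: bench level, 140 mm from the open foot edge; x uphill along the lane, y across, z up. Along x: level landing -140 to -75 mm, deck 12 mm high; 8 degree slope up to the crest at +65 mm; seat falling 6 degrees to the stop at +127 mm. Lane 54 mm wide; rails stand 14 mm above the deck.
- ramp_crest (a point): Middle of the crest line of ramp, on the deck, 31.7 mm above the bench. Once its centre is past here the reel rolls on into the seat by itself and stays.
- ramp_seat (a point): Where the centre of the reel lies when it is seated against the stop: at x = +95 mm, 61 mm above the bench. The upright steel stop plate is 32 mm further uphill, its top 62 mm above the bench.
- ramp_slope: The sloping deck of ramp, 141 mm long. Origin at the middle of its upper surface; x points up the slope, z square out of the deck.
- seated_reel: Wire reel, black flanges, copper winding: a cylinder 64 mm in diameter, 50 mm long, about 0.28 kg, lying across its lane, free to roll. Origin at its centre, y along its axle; x and z turn as it rolls. A second reel just like the first, already seated against the stop of full_ramp; to be left alone.
- full_ramp: The second ramp, same shape, sizes and axes as ramp, its seat taken. The two stand on the bench one after the other, in either order.
- screwdriver: Bystander: screwdriver 190 mm long lying on the bench alongside ramp, on the side of its -y. Origin on the bench under its middle, x along it towards the blade.
- jar: Bystander: small jar, 40 mm diameter, 50 mm high, standing beside full_ramp. Origin: centre of its underside.
- tape: Bystander: roll of white tape lying flat, 60 mm diameter, 19 mm high, beside full_ramp. Origin: centre of its underside.
- wrench: Bystander: open wrench 150 mm long lying flat to the right of the ramps. Origin on the bench under its middle, x along it.
- tub: Bystander: round tub, 80 mm diameter, 85 mm high, beyond the ramps. Origin: centre of its underside.
- eraser: Bystander: white block 45 x 22 x 14 mm to the left of the ramps. Origin: centre of its underside.
There are look-alikes about, which are no part of the job. What is shaped like the reel but pink or red is not meant.

How it is judged:
On the way, in this order (a step that is already met when the one before it is completed fails the run):
1. the reel is on the slope with the fingers pushing it (x of reel in the frame of ramp between -0.06 and 0.055 m and contact force between the fingers and reel above 0.05 N).
2. the reel is over the crest and against the stop plate (x of reel in the frame of ramp between 0.088 and 0.1 m and y of reel in the frame of ramp between -0.008 and 0.008 m and z of reel in the frame of ramp between 0.054 and 0.066 m and angle between the y axis of reel and the y axis of ramp, either way round below 0.15 rad and linear speed of reel below 0.02 m/s), for 0.2 s.
At the end, for the whole second after the job is handed in: The reel lies at rest in the seat of its ramp, within 7 mm of the stop plate, down on the deck and square across the lane (within 0.15 rad); the other reel is within 10 mm and the bystanders within 20 mm of where they were (all of step 2 and not (distance of seated_reel from where it was at the start of the episode above 0.01 m) and not (distance of screwdriver from where it was at the start of the episode above 0.02 m) and not (distance of jar from where it was at the start of the episode above 0.02 m) and not (distance of tape from where it was at the start of the episode above 0.02 m) and not (distance of wrench from where it was at the start of the episode above 0.02 m) and not (distance of tub from where it was at the start of the episode above 0.02 m) and not (distance of eraser from where it was at the start of the episode above 0.02 m)); the robot touches nothing.
It fails at once if the reel is lifted off the deck (about 10 mm or more) (z of reel in the frame of ramp_slope above 0.05 m).
It fails at once if the reel rolls off the foot of the ramp (x of reel in the frame of ramp below -0.14 m).
It fails at once if the reel is flicked up, or runs back down, faster than 0.35 m/s (x of reel in the frame of ramp below 0.055 m and linear speed of reel above 0.35 m/s).
It fails at once if the seated reel is moved by more than 10 mm (distance of seated_reel from where it was at the start of the episode above 0.01 m).
It fails at once if a bystander is moved by more than 20 mm (distance of any of screwdriver, jar, tape, wrench, tub, eraser from where it was at the start of the episode above 0.02 m).
It also fails if it takes over 38 s, if anything falls off the work surface, if the arm or the gripper's body presses on something with over 40 N, if the wrist force passes 120 N, or if a joint passes its speed limit or range.

## Robot

A 6-joint arm with a two-finger parallel gripper is mounted at the origin on the work surface. World frame = base frame: x ahead of the robot, y to its left, z up, the work surface at z = 0. Lengths are in m, angles in rad, forces in N, time in s.
With the tool pointing down it reaches from about 0.325 to 0.85 m from the base axis. Payload 15.5 kg.
Tool frame: the origin (TCP) lies at the very end of the fingers, on their centre line; the grasp point (between the pads) lies behind it (pinch_z is the z of the grasp point in the tool frame, in m); z points along the fingers, y is the line along which they close (so a half turn about z gives the same grasp; the last joint's range is limited). The gripper opens to 91 mm and grips with 3 to 60 N. Pads are 32 mm wide; open, the fingers measure 118 mm over their backs; the gripper's body (76 mm by 178 mm) begins 60 mm behind the grasp point.
Start: joints at [1.216, 0.494, 1.345, -0, 1.302, -0.096], TCP at [0.16, 0.604, 0.214] pointing down, gripper open.
Joint ranges: [-2.91, 2.91], [-0.82, 2.16], [0.22, 2.67], [-1.22, 4.37], [0.12, 2.79], [-3.08, 3.08]. Speed limits (rad/s): [1.89, 1.89, 2.57, 3.01, 3.01, 3.01].

## Interface

Orientations are given as a unit quaternion [w, x, y, z].
In Python, from plant import * gives the robot as it stands.
- The arm moves only by the shell command python3 -m crank 'ROWS'. ROWS is JSON, a list of rows, each a list of 3 entries, a list of its own where there are three numbers: the shift along the tool's x, y, z in cm, then the turn, a rotation vector about the tool's x, y, z in degrees, then the opening, from 0 (shut) to 1 (fully open). In form: [[[dx, dy, dz], [wx, wy, wz], jaw], ...]. A call has 1 to 5 rows; each row is the pose to reach, as a shift and turn from the pose commanded when the call began, along the tool's axes at that moment; what a row does not reach only later rows make up. A row lasts 1/12 s, in which the tool goes at most 41.7 mm and 7.16 degrees, less where a joint would pass 70% of its speed; a pose out of reach is approached as far as the arm can. A call with a gripper value outside its range is refused whole. The fingers move at their own pace and stop on an object; the grip force is fixed at half the most. Time passes only in rows, so rows that repeat a pose let the fingers close. It gives the time, the measured TCP pose, the force, the opening and the grip force at its end, in the units of the state.
- get_obs(): the state, without advancing time (a new reading comes with each control period).
- read_camera(name): name is "scene" or "top" or "wrist"; returns a dict with "frame" (384x512x3 uint8, red, green, blue), "z_map" (384x512 float32, m along the optical axis (not along the pixel's ray), 0 where there is no reading), "mtx" (3x3 intrinsics, pixels), "world_from_camera" (4x4, takes a point from camera to world coordinates); the wrist camera has in their place "T_tool_cam" (4x4, takes a point from camera to tool coordinates, whose origin is the TCP and whose axes are the flange's). Camera axes: x right, y up, looking along -z (the intrinsics and any distortion apply to the point x, -y, -z); pixel columns grow to the right and rows downward; lengths in m; the calibration is good to about 2 mm. The wrist camera is an equidistant fisheye: a pixel r from the principal point sees the ray r / f radians off the axis. A picture is of the moment at which its call begins: read the wrist's pose just before it.
- finish_job(): hands the job in; it is judged then, once.
The state is a dict: "time_s": time; "q": joint angles; "dq": joint speeds; "joint_efforts": joint torques, N m; "eef_pos": TCP position; "eef_rot": TCP orientation; "wrist_force": force on the tool from outside, world axes, zero at the start; "torque": the same for the moment, N m; "grip_width": opening from 0.0 (shut) to 1.0 (fully open); "grip_force": force on a finger pad.
Only numpy, scipy, OpenCV 4.12 (cv2) and the standard library are available. Lean on these libraries where they do the work, as an engineer would, in place of code of your own. Each camera call takes 0.05 s, during which the arm holds its last target. There are 200 camera calls.

## Working session

There is one attempt and no reset: what is moved stays moved. The work goes in short steps, Python scripts to look and compute and a shell command to move; the robot and the scene stay as the last step left them, time stands still between calls to the robot, and variables do not carry over. Pictures are saved under pics/ and viewed, at most 10 in all, crops included, and the job is handed in when it is done.

```bash
mkdir -p pics; cat > h.py <<'E'
from plant import *
import numpy as np, cv2
from scipy.spatial.transform import Rotation as R
def cam(n):
    c=read_camera(n); np.savez(''+n+'.npz',**c); return c
def P(c,u,v):
    z=c['z_map'][int(v),int(u)]; K=c['mtx']
    p=np.array([(u-K[0,2])/K[0,0]*z,-(v-K[1,2])/K[1,1]*z,-z,1])
    return (c['world_from_camera']@p)[:3]
def Rt():
    o=get_obs(); q=o['eef_rot']; return np.array(o['eef_pos']),R.from_quat([q[1],q[2],q[3],q[0]])
E
python3 - <<'E'
from h import *
c=cam('top'); s=cam('scene')
for n,x in (('top',c),('scene',s)):
    cv2.imwrite(f'pics/{n}0.png',cv2.resize(x['frame'][:,:,::-1],(800,600),interpolation=cv2.INTER_CUBIC))
o=get_obs();print(o); 
try: print(pinch_z)
except Exception as e: print(e)
print(Rt()[1].as_matrix())
E
```

```text
{'time_s': 0.1, 'q': array([ 1.21650885e+00,  4.94102821e-01,  1.34607360e+00, -1.43635078e-06,
        1.30251179e+00, -9.55283195e-02]), 'dq': array([ 1.52255935e-03,  7.06422835e-04, -2.65437421e-03,  4.41621945e-05,
       -9.96122345e-05,  3.27818315e-04]), 'joint_efforts': array([ 2.04767974e-03, -8.80241561e+01, -3.82546270e+01,  7.09172781e-02,
        4.80194099e-02,  1.87847706e-05]), 'eef_pos': array([0.15981857, 0.60385984, 0.21340773]), 'eef_rot': array([-1.21488824e-04,  1.29018723e-01,  9.91642007e-01, -5.34137260e-04]), 'wrist_force': array([ 0.1670828 ,  0.32170644, -0.30573329]), 'torque': array([0.01354876, 0.00109653, 0.00340606]), 'grip_force': 0.0, 'grip_width': 1.0011740809688}
-0.0188
[[-9.66708309e-01  2.55880641e-01 -3.78774257e-04]
 [ 2.55880900e-01  9.66707768e-01 -1.02799722e-03]
 [ 1.03119428e-04 -1.09069456e-03 -9.99999400e-01]]
```

View pics/top0.png

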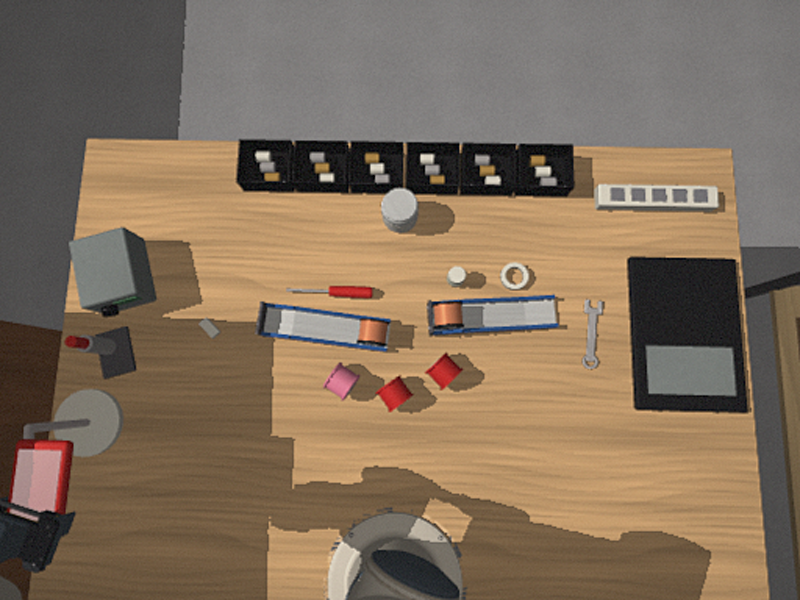

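View pics/scene0.png

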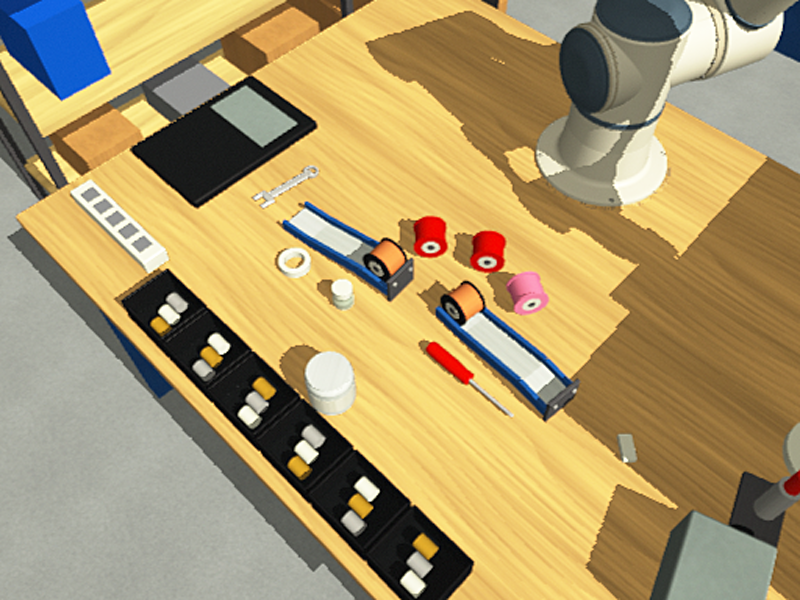

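The top view shows the ramp with the empty seat on the left: stop at about (262,320), foot at (388,335), with the copper reel at (373,331). The full ramp is to its right, with its stop at (432,315). In the scene view the reel sits at the foot at (462,300).

```bash
cat > m.py <<'E'
from h import *
def cloud(c):
    h,w=c['z_map'].shape; u,v=np.meshgrid(np.arange(w),np.arange(h)); z=c['z_map']; K=c['mtx']
    p=np.stack([(u-K[0,2])/K[0,0]*z,-(v-K[1,2])/K[1,1]*z,-z,np.ones_like(z)],-1)
    return (p@c['world_from_camera'].T)[...,:3]
if __name__=='__main__':
  for n in('top','scene'):
    c=dict(np.load(n+'.npz')); W=cloud(c); hsv=cv2.cvtColor(c['frame'],cv2.COLOR_RGB2HSV)
    ok=c['z_map']>0
    if n=='top': print(P(c,388*.64,335*.64),P(c,262*.64,320*.64),P(c,373*.64,331*.64),P(c,432*.64,315*.64),P(c,448*.64,315*.64))
    reg=ok&(abs(W[...,0]-.5)<.15)&(abs(W[...,1])<.4)&(W[...,2]<.12)
    blue=reg&(hsv[...,0]>100)&(hsv[...,0]<125)&(hsv[...,1]>120)&(W[...,2]>.01)
    cop=reg&(hsv[...,0]>4)&(hsv[...,0]<15)&(hsv[...,1]>100)&(hsv[...,1]<215)&(W[...,2]>.04)
    k,lab,st,ce=cv2.connectedComponentsWithStats((blue).astype(np.uint8),connectivity=8)
    for i in range(1,k):
        if st[i,4]>15: 
            q=W[lab==i]; print(n,'blue',st[i],q.min(0).round(3),q.max(0).round(3), np.polyfit(q[:,1],q[:,0],1).round(3))
    k,lab,st,ce=cv2.connectedComponentsWithStats(cop.astype(np.uint8))
    for i in range(1,k):
        if st[i,4]>15: q=W[lab==i]; print(n,'cop',st[i],q.mean(0).round(4),q.min(0).round(3),q.max(0).round(3))
    for side in (1,-1):
        q=W[blue&(W[...,1]*side>(.02*side if side>0 else 0.02))] if 0 else W[blue&((W[...,1]>-.02) if side>0 else (W[...,1]<-.02))]
        if len(q)>20: print(n,side,cv2.minAreaRect(q[:,:2].astype(np.float32)*1000))
E
python3 m.py; python3 - <<'E'
from h import *
c=np.load('top.npz')['frame'][180:235,155:275,::-1]
cv2.imwrite('pics/crop.png',cv2.resize(c,(780,358),interpolation=cv2.INTER_CUBIC))
E
```

```text
[0.49860888 0.02667072 0.01167365] [0.5202347  0.29124389 0.05375316] [0.50024101 0.05564786 0.0729615 ] [ 0.53771924 -0.0655566   0.06014323] [ 0.53436024 -0.0966025   0.09036169]
top blue [288 189  67   5 122] [ 0.566 -0.327  0.02 ] [ 0.591 -0.104  0.069] [-0.086  0.561]
top blue [170 194  80  12 135] [0.525 0.025 0.021] [0.558 0.29  0.08 ] [0.1   0.527]
top blue [277 207  80   7 165] [ 0.502 -0.332  0.019] [ 0.53  -0.069  0.048] [-0.087  0.498]
top blue [167 213  80  12 151] [0.465 0.033 0.01 ] [0.495 0.295 0.049] [0.101 0.465]
top cop [277 193  19  16 240] [ 0.5396 -0.095   0.0839] [ 0.515 -0.125  0.065] [ 0.563 -0.066  0.094]
top cop [229 204  19  16 236] [0.5029 0.0574 0.067 ] [0.479 0.03  0.047] [0.526 0.088 0.077]
top 1 ((511.9956359863281, 160.12646484375), (265.9983215332031, 69.22477722167969), 84.36625671386719)
top -1 ((546.8104248046875, -197.6723175048828), (69.7689208984375, 264.9459533691406), 4.923024654388428)
scene blue [195 129  48  29 187] [ 0.511 -0.334  0.016] [ 0.536 -0.144  0.047] [-0.089  0.503]
scene blue [181 141  67  48 435] [ 0.563 -0.327  0.01 ] [ 0.596 -0.063  0.05 ] [-0.092  0.564]
scene blue [239 164  10  13  21] [ 0.561 -0.1    0.064] [ 0.566 -0.066  0.093] [-0.067  0.558]
scene blue [279 196  71  69 530] [0.519 0.023 0.01 ] [0.563 0.289 0.049] [0.107 0.53 ]
scene blue [308 197  58  51 308] [0.473 0.086 0.015] [0.501 0.29  0.049] [0.099 0.469]
scene cop [236 154  24  23 153] [ 0.5395 -0.0928  0.0798] [ 0.515 -0.145  0.04 ] [ 0.564 -0.064  0.094]
scene cop [287 181  23  24 155] [0.5041 0.0609 0.0655] [0.48  0.033 0.04 ] [0.53  0.091 0.077]
scene 1 ((514.0693359375, 159.6671905517578), (267.639892578125, 73.40192413330078), 83.97171020507812)
scene -1 ((550.206787109375, -198.16346740722656), (73.11326599121094, 265.946044921875), 4.9391303062438965)
```

View pics/crop.png

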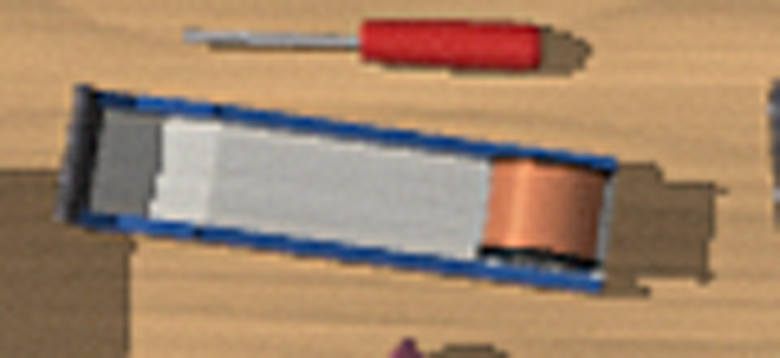

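The crop confirms the ramp axis. The reel sits on the landing with its back at the foot edge, and there is a clear gap of about 90 mm behind it. The plan is to shut the fingers with the closing axis along the lane, come down in that gap, and push at axle height.

```bash
cat > g.py <<'E'
# g.py s h : needed tool shift (cm) and turn (deg) to reach lane coordinate s (m, ramp x) and height h
import sys; from h import *
a=np.array([.1005,.9949,0]); o=np.array([.4975+.101*.1665,.1665,0])
s,h=map(float,sys.argv[1:3]); p,r=Rt()
T=np.column_stack([np.cross(a,[0,0,-1]),a,[0,0,-1]])
t=o+s*a; t[2]=h
b=get_obs(); print('t',b['time_s'],'lane',((p-o)@a).round(4),((p-o)@np.cross([0,0,1],a)).round(4),p[2].round(4))
print('shift',(r.inv().apply(t-p)*100).round(2),'turn',np.degrees((r.inv()*R.from_matrix(T)).as_rotvec()).round(2),'F',b['wrist_force'].round(2))
E
python3 g.py -.187 .2
```

```text
t 0.1 lane 0.3995 0.3966 0.2134
shift [-48.4  -51.67   1.39] turn [-0.06 -0.01 -9.06] F [ 0.17  0.32 -0.31]
```

```bash
python3 -m crank '[[[-2.8,-2.9,0],[0,0,-5],0],[[-5.6,-5.8,0.2],[0,0,-9.06],0],[[-8.4,-8.9,0.4],[0,0,-9.06],0],[[-11.2,-11.9,0.6],[0,0,-9.06],0],[[-14,-14.9,0.8],[0,0,-9.06],0]]'; python3 g.py -.187 .2
```

```text
time_s: 0.52
eef_pos: [0.2574, 0.4224, 0.2056]
eef_rot: [-0.0, 0.05, 0.999, -0.0]
wrist_force: [1.4, -0.1, 0.3]
grip_width: 0.664
grip_force: 0.0
t 0.5167 lane 0.2288 0.2814 0.2056
shift [-28.11 -41.6    0.57] turn [-0.02 -0.01  0.03] F [ 1.4  -0.09  0.31]
```

```bash
python3 -m crank '[[[-2.2,-3.2,0],[0,0,0],0],[[-4.4,-6.4,0],[0,0,0],0],[[-6.6,-9.6,0],[0,0,0],0],[[-8.8,-12.8,0],[0,0,0],0],[[-11,-16,0],[0,0,0],0]]'; python3 -m crank '[[[-2.2,-3.2,0],[0,0,0],0],[[-4.4,-6.4,0],[0,0,0],0],[[-6.6,-9.6,0],[0,0,0],0],[[-8.8,-12.8,0],[0,0,0],0],[[-10,-15,0],[0,0,0],0]]' >/dev/null; python3 g.py -.187 .2
```

```text
time_s: 0.93
eef_pos: [0.3508, 0.2523, 0.2059]
eef_rot: [-0.0, 0.05, 0.999, -0.0]
wrist_force: [2.1, 0.3, 0.3]
grip_width: 0.303
grip_force: 0.0
t 1.35 lane -0.082 0.07 0.2059
shift [ -7.01 -10.49   0.6 ] turn [-0.02  0.04 -0.07] F [-0.28  0.74  0.34]
```

```bash
python3 -m crank '[[[-2.2,-3.2,0],[0,0,0],0],[[-4.4,-6.4,0],[0,0,0],0],[[-6,-9,0.2],[0,0,0],0],[[-7,-10.4,0.4],[0,0,0],0],[[-7,-10.4,0.5],[0,0,0],0]]' ; python3 -m crank '[[[0,0,0],[0,0,0],0],[[0,0,0],[0,0,0],0],[[0,0,0],[0,0,0],0]]' >/dev/null; python3 g.py -.187 .033
python3 - <<'E'
from h import *
c=cam('top')
cv2.imwrite('pics/top1.png',cv2.resize(c['frame'][150:270,140:340,::-1],(800,480),interpolation=cv2.INTER_CUBIC))
E
```

```text
time_s: 1.77
eef_pos: [0.4956, -0.0187, 0.2005]
eef_rot: [0.0, 0.052, 0.999, -0.0]
wrist_force: [-0.2, 0.5, 0.5]
grip_width: 0.008
grip_force: 0.0
t 2.0167 lane -0.1825 0.0024 0.2009
shift [-0.25 -0.45 16.79] turn [ 0.01 -0.03  0.05] F [0.6  0.21 0.34]
```

View pics/top1.png

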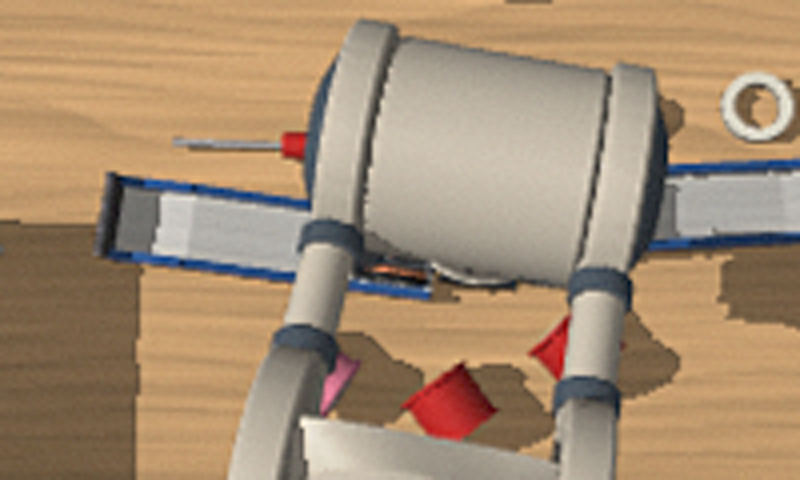

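The arm hides the reel in the top view, so I'll check the descent with the scene camera. I'll go to about z = 0.10 first.

```bash
python3 -m crank '[[[-0.2,-0.4,3],[0,0,0],0],[[-0.2,-0.4,6],[0,0,0],0],[[-0.2,-0.4,8.5],[0,0,0],0],[[-0.2,-0.4,10],[0,0,0],0],[[-0.2,-0.4,10],[0,0,0],0]]' ; python3 g.py -.187 .033
python3 - <<'E'
from h import *
c=cam('scene')
cv2.imwrite('pics/sc1.png',cv2.resize(c['frame'][100:280,200:400,::-1],(660,594),interpolation=cv2.INTER_CUBIC))
E
```

```text
time_s: 2.48
eef_pos: [0.4938, -0.0189, 0.0985]
eef_rot: [-0.002, 0.05, 0.999, 0.0]
wrist_force: [-1.3, -0.3, -0.2]
grip_width: 0.007
grip_force: 0.0
t 2.4833 lane -0.1865 0.0018 0.0985
shift [-0.21 -0.05  6.55] turn [ 0.02 -0.26  0.06] F [-1.31 -0.31 -0.25]
```

View pics/sc1.png

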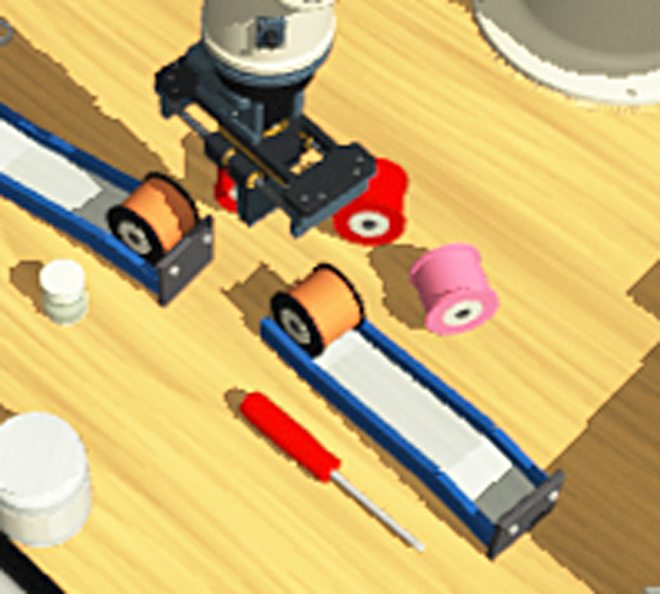

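The scene view shows the shut gripper over the gap between the two ramps, lined up with the lane. The seated reel is at (150,215) and the target reel at (318,305). I'll lower to axle height.

```bash
python3 -m crank '[[[-0.1,0,2],[0,0,0],0],[[-0.1,0,4],[0,0,0],0],[[-0.1,0,5.4],[0,0,0],0],[[-0.1,0,6.1],[0,0,0],0],[[-0.1,0,6.1],[0,0,0],0]]' ; python3 g.py -.155 .038
python3 - <<'E'
from h import *
c=cam('scene')
cv2.imwrite('pics/sc2.png',cv2.resize(c['frame'][120:240,210:340,::-1],(650,600),interpolation=cv2.INTER_CUBIC))
E
```

```text
time_s: 2.95
eef_pos: [0.4967, -0.0197, 0.0399]
eef_rot: [-0.0, 0.05, 0.999, 0.0]
wrist_force: [-0.0, -0.3, -0.1]
grip_width: 0.004
grip_force: 0.0
t 2.95 lane -0.187 -0.0012 0.0399
shift [0.12 3.2  0.19] turn [ 0.   -0.02  0.03] F [-0.03 -0.3  -0.14]
```

View pics/sc2.png

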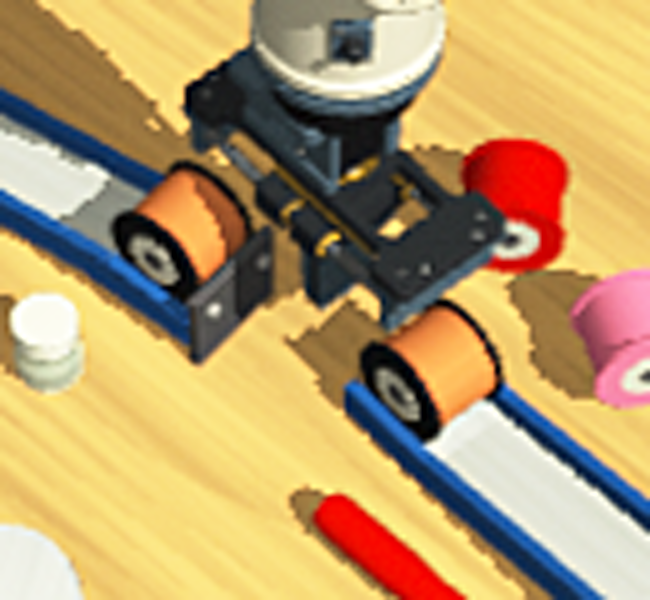

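```bash
python3 -m crank '[[[0,0.6,0],[0,0,0],0],[[0,1.2,0.1],[0,0,0],0],[[0,1.8,0.1],[0,0,0],0],[[0.1,2.4,0.1],[0,0,0],0],[[0.1,2.7,0.1],[0,0,0],0]]' ; python3 -m crank '[[[0,0.3,0],[0,0,0],0],[[0,0.6,0],[0,0,0],0],[[0,0.9,0],[0,0,0],0],[[0,1.2,0],[0,0,0],0],[[0,1.5,0],[0,0,0],0]]'
python3 g.py -.12 .038
python3 - <<'E'
from h import *
c=cam('scene')
cv2.imwrite('pics/sc3.png',cv2.resize(c['frame'][120:240,230:360,::-1],(650,600),interpolation=cv2.INTER_CUBIC))
E
```

```text
time_s: 3.42
eef_pos: [0.4984, 0.008, 0.0392]
eef_rot: [0.0, 0.05, 0.999, 0.0]
wrist_force: [-0.3, 0.3, 0.3]
grip_width: 0.006
grip_force: 0.0
time_s: 3.83
eef_pos: [0.5, 0.0221, 0.0389]
eef_rot: [-0.0, 0.05, 0.999, -0.0]
wrist_force: [-0.2, 0.5, -0.8]
grip_width: 0.005
grip_force: 0.0
t 3.8333 lane -0.1451 -0.0002 0.0389
shift [0.02 2.51 0.09] turn [-0.   -0.   -0.01] F [-0.19  0.48 -0.84]
```

View pics/sc3.png

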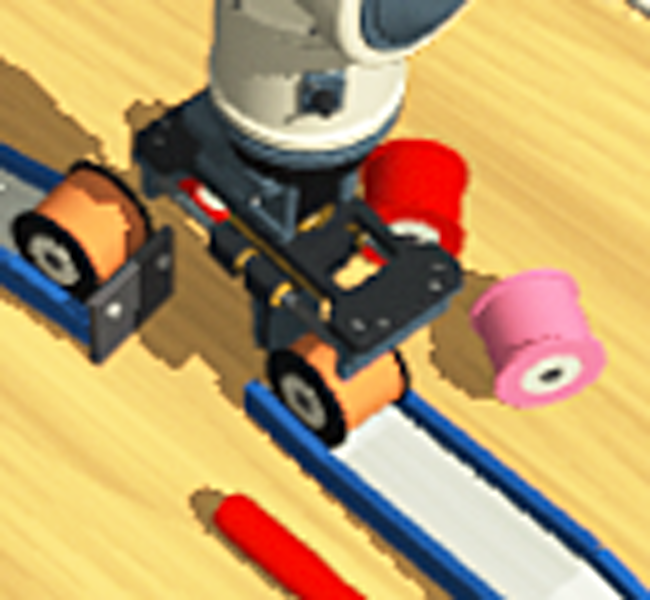

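The finger face has just reached the reel, and the body clears the top of it. Now a steady push at about 5 cm/s, rising with the slope.

```bash
python3 -m crank '[[[0,0.4,0],[0,0,0],0],[[0,0.8,0],[0,0,0],0],[[0,1.2,0],[0,0,0],0],[[0,1.6,0],[0,0,0],0],[[0,2.0,0],[0,0,0],0]]' ; python3 -m crank '[[[0,0.4,0],[0,0,0],0],[[0,0.8,0],[0,0,0],0],[[0,1.2,-0.05],[0,0,0],0],[[0,1.6,-0.1],[0,0,0],0],[[0,2.0,-0.15],[0,0,0],0]]'
python3 g.py .0 .0585
python3 - <<'E'
from h import *
from m import cloud
c=cam('scene'); W=cloud(c); hsv=cv2.cvtColor(c['frame'],cv2.COLOR_RGB2HSV)
m=(c['z_map']>0)&(W[...,1]>0)&(abs(W[...,0]-.5)<.06)&(hsv[...,0]>4)&(hsv[...,0]<15)&(hsv[...,1]>100)&(W[...,2]>.035)&(W[...,2]<.1)
q=W[m]; print(len(q),q.mean(0),q.min(0),q.max(0))
E
```

```text
time_s: 4.3
eef_pos: [0.502, 0.0422, 0.0389]
eef_rot: [0.0, 0.05, 0.999, 0.0]
wrist_force: [-0.9, -0.6, 0.3]
grip_width: 0.006
grip_force: 0.1
time_s: 4.72
eef_pos: [0.5041, 0.062, 0.0405]
eef_rot: [0.0, 0.05, 0.999, -0.0]
wrist_force: [-0.0, -3.8, 3.1]
grip_width: 0.006
grip_force: 2.0
t 4.7167 lane -0.105 -0.0003 0.0405
shift [ 0.03 10.5  -1.8 ] turn [-0.01  0.01 -0.  ] F [-0.02 -3.76  3.1 ]
93 [0.51645015 0.10945531 0.06461288] [0.48789594 0.07189132 0.04023661] [0.5340702  0.13512571 0.08148319]
```

```bash
for i in 1; do python3 -m crank '[[[0,0.4,-0.05],[0,0,0],0],[[0,0.8,-0.1],[0,0,0],0],[[0,1.2,-0.17],[0,0,0],0],[[0,1.6,-0.22],[0,0,0],0],[[0,2.0,-0.28],[0,0,0],0]]'; done; python3 -m crank '[[[0,0.4,-0.05],[0,0,0],0],[[0,0.8,-0.1],[0,0,0],0],[[0,1.2,-0.17],[0,0,0],0],[[0,1.6,-0.22],[0,0,0],0],[[0,2.0,-0.28],[0,0,0],0]]'
python3 g.py .0 .0585
cat > r.py <<'E'
from h import *
from m import cloud
c=cam('scene'); W=cloud(c); hsv=cv2.cvtColor(c['frame'],cv2.COLOR_RGB2HSV)
m=(c['z_map']>0)&(W[...,1]>0)&(abs(W[...,0]-.51)<.06)&(hsv[...,0]>4)&(hsv[...,0]<15)&(hsv[...,1]>100)&(W[...,2]>.035)&(W[...,2]<.12)
q=W[m]; a=np.array([.1005,.9949,0]); o=np.array([.4975+.101*.1665,.1665,0])
s=(q-o)@a; print(len(q),'front',s.max()-.032,'top',q[:,2].max(),'lat',q[:,0].min(),q[:,0].max())
cv2.imwrite('pics/r%d.png'%(get_obs()['time_s']*100),cv2.resize(c['frame'][120:270,230:390,::-1],(640,600),interpolation=cv2.INTER_CUBIC))
E
python3 r.py; ls pics
```

```text
time_s: 5.18
eef_pos: [0.506, 0.082, 0.0433]
eef_rot: [-0.0, 0.05, 0.999, -0.0]
wrist_force: [-0.6, -4.1, 2.6]
grip_width: 0.008
grip_force: 1.9
time_s: 5.6
eef_pos: [0.508, 0.1019, 0.0461]
eef_rot: [-0.0, 0.05, 0.999, -0.0]
wrist_force: [-0.3, -3.3, 2.7]
grip_width: 0.004
grip_force: 2.0
t 5.6 lane -0.0649 -0.0002 0.0461
shift [ 0.02  6.49 -1.24] turn [-0. -0.  0.] F [-0.31 -3.3   2.68]
100 front 0.4129538505406346 top 0.08667153388724524 lat 0.4868335197672259 0.5386033575741224
crop.png
r565.png
sc1.png
sc2.png
sc3.png
scene0.png
top0.png
top1.png
```

```bash
python3 -m crank '[[[0,0.4,-0.05],[0,0,0],0],[[0,0.8,-0.1],[0,0,0],0],[[0,1.2,-0.17],[0,0,0],0],[[0,1.6,-0.22],[0,0,0],0],[[0,2.0,-0.28],[0,0,0],0]]'; python3 -m crank '[[[0,0.4,-0.05],[0,0,0],0],[[0,0.8,-0.1],[0,0,0],0],[[0,1.2,-0.17],[0,0,0],0],[[0,1.6,-0.22],[0,0,0],0],[[0,2.0,-0.28],[0,0,0],0]]';python3 -m crank '[[[0,0.4,-0.05],[0,0,0],0],[[0,0.8,-0.1],[0,0,0],0],[[0,1.2,-0.17],[0,0,0],0],[[0,1.6,-0.22],[0,0,0],0],[[0,2.0,-0.28],[0,0,0],0]]'
python3 g.py .025 .058; python3 r.py; ls pics
```

```text
time_s: 6.07
eef_pos: [0.51, 0.1218, 0.0489]
eef_rot: [-0.0, 0.05, 0.999, -0.0]
wrist_force: [0.1, -3.6, 3.1]
grip_width: 0.005
grip_force: 1.9
time_s: 6.48
eef_pos: [0.512, 0.1417, 0.0517]
eef_rot: [-0.0, 0.05, 0.999, -0.0]
wrist_force: [0.5, -3.7, 2.4]
grip_width: 0.005
grip_force: 2.0
time_s: 6.9
eef_pos: [0.514, 0.1615, 0.0544]
eef_rot: [-0.0, 0.05, 0.999, -0.0]
wrist_force: [-0.2, -3.8, 2.6]
grip_width: 0.006
grip_force: 1.9
t 6.9 lane -0.005 -0.0002 0.0544
shift [ 0.02  3.   -0.36] turn [-0.   -0.01 -0.  ] F [-0.19 -3.8   2.64]
116 front 0.4082248974833995 top 0.11983479391476792 lat 0.46286753958580773 0.5436692392583928
crop.png
r565.png
r695.png
sc1.png
sc2.png
sc3.png
scene0.png
top0.png
top1.png
```

```bash
python3 -m crank '[[[0,0.35,-0.05],[0,0,0],0],[[0,0.7,-0.1],[0,0,0],0],[[0,1.05,-0.15],[0,0,0],0],[[0,1.4,-0.2],[0,0,0],0],[[0,1.75,-0.25],[0,0,0],0]]';python3 -m crank '[[[0,0.3,-0.04],[0,0,0],0],[[0,0.6,-0.08],[0,0,0],0],[[0,0.9,-0.1],[0,0,0],0],[[0,1.1,-0.1],[0,0,0],0],[[0,1.3,-0.1],[0,0,0],0]]'
python3 g.py .04 .06; python3 r.py; ls pics
```

```text
time_s: 7.37
eef_pos: [0.5158, 0.1789, 0.057]
eef_rot: [0.0, 0.05, 0.999, -0.0]
wrist_force: [-0.8, -3.3, 1.9]
grip_width: 0.003
grip_force: 1.9
time_s: 7.78
eef_pos: [0.5171, 0.192, 0.0578]
eef_rot: [-0.0, 0.05, 0.999, 0.0]
wrist_force: [0.8, 0.5, 0.2]
grip_width: 0.004
grip_force: 0.0
t 7.7833 lane 0.0256 -0.0002 0.0578
shift [ 0.02  1.44 -0.22] turn [ 0.01 -0.    0.  ] F [0.75 0.51 0.25]
114 front 0.06955995693647668 top 0.09851642109806691 lat 0.496604692328375 0.5495856559092693
crop.png
r565.png
r695.png
r783.png
sc1.png
sc2.png
sc3.png
scene0.png
top0.png
top1.png
```

Contact force fell to zero, so the reel has gone over the crest. I'll wait for it to settle and look.

```bash
python3 -m crank '[[[0,0,0],[0,0,0],0],[[0,0,0],[0,0,0],0],[[0,0,0],[0,0,0],0],[[0,0,0],[0,0,0],0],[[0,0,0],[0,0,0],0]]'; python3 r.py; cp $(ls -t pics/r*.png|head -1) pics/seat.png
```

```text
time_s: 8.25
eef_pos: [0.5171, 0.1914, 0.0579]
eef_rot: [-0.0, 0.05, 0.999, -0.0]
wrist_force: [0.4, 0.3, -0.2]
grip_width: 0.004
grip_force: 0.0
91 front 0.09279978500487049 top 0.09301963276728764 lat 0.5019245841710496 0.550210719709386
```

View pics/seat.png

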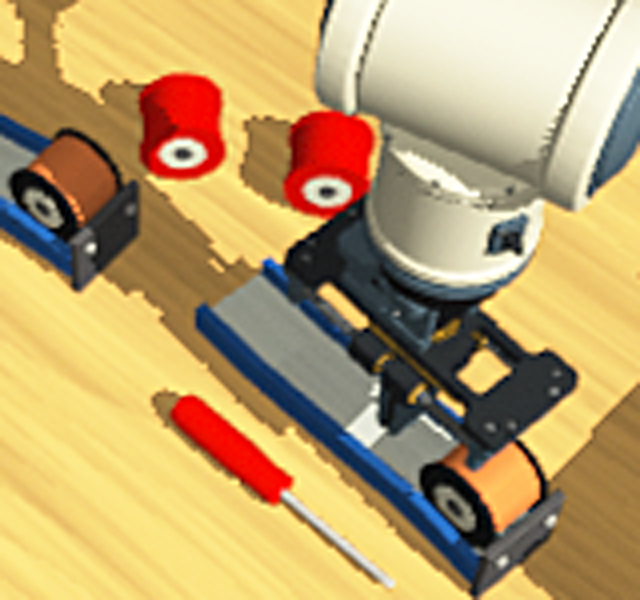

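The reel is in the seat against the stop plate, around (485,490), with its centre measured at x of about 0.093 and its top at z of about 0.093. I'll withdraw back and up, then check.

```bash
python3 -m crank '[[[0,-0.5,-0.3],[0,0,0],0],[[0,-1,-2],[0,0,0],0],[[0,-1,-5],[0,0,0],0],[[0,-1,-8],[0,0,0],0],[[0,-1,-10],[0,0,0],0]]'; python3 -m crank '[[[0,0,-2],[0,0,0],0],[[0,0,-3],[0,0,0],0],[[0,0,-3],[0,0,0],0],[[0,0,-3],[0,0,0],0],[[0,0,-3],[0,0,0],0]]'; python3 r.py; cp $(ls -t pics/r*.png|head -1) pics/end.png
```

```text
time_s: 8.72
eef_pos: [0.5165, 0.1812, 0.1605]
eef_rot: [0.001, 0.05, 0.999, 0.0]
wrist_force: [-0.1, -0.4, 0.1]
grip_width: -0.002
grip_force: 0.0
time_s: 9.13
eef_pos: [0.5154, 0.1813, 0.1867]
eef_rot: [-0.001, 0.05, 0.999, -0.0]
wrist_force: [-0.4, -0.8, -0.0]
grip_width: 0.01
grip_force: 0.0
188 front 0.09211071137492192 top 0.09245638987659399 lat 0.4978968083038957 0.5509056445284823
```

View pics/end.png

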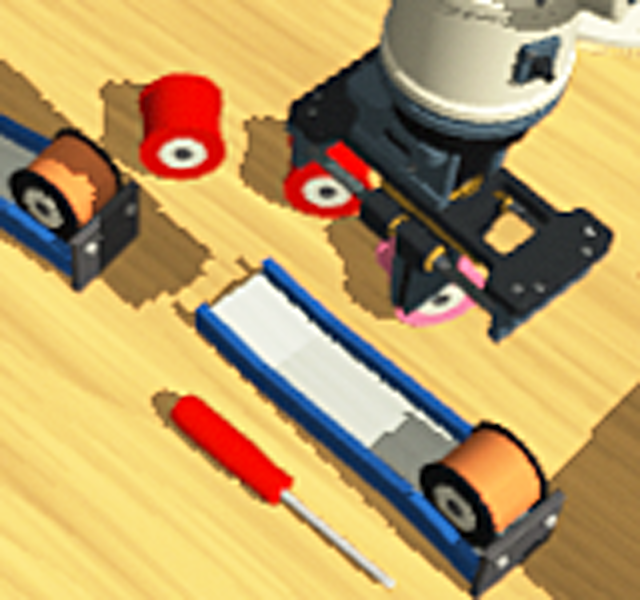

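The reel is seated square against the stop at (485,490), the arm is clear, and nothing else has moved.

```bash
python3 -c "
from plant import *
print(finish_job())"
```

```text
the job is handed in; nothing more can be done
None
```

I pushed the reel up the ramp and over the crest; the last picture shows it seated against the stop plate, the arm clear and nothing else in view moved, and the job is handed in (no verdict was returned).

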